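# Line up the scale weights by size

## Robot

A 6-joint arm with a two-finger parallel gripper is mounted at the origin on a cart in front of the work surface, level with it; the furniture and walls round the work are solid. World frame = base frame: x ahead of the robot, y to its left, z up, the work surface at z = 0. Lengths are in mm, angles in rad, forces in N, time in s.
With the tool pointing down it reaches from about 350 to 775 mm from the base axis. Payload 7.3 kg.
Tool frame: the origin (TCP) lies between the finger pads; the fingertips stand bot.tips_ahead ahead of it and the grasp point (between the pads) lies 6 mm ahead of it (bot.tips_ahead is the distance from the TCP to the fingertips, in mm); z points along the fingers, y is the line along which they close (so a half turn about z gives the same grasp; the last joint's range is limited). The gripper opens to 92 mm and grips with 3 to 60 N. Pads are 19 mm wide; open, the fingers measure 130 mm over their backs; the gripper's body (75 mm by 190 mm) begins 47 mm behind the grasp point.
Start: joints at [1.066, 0.342, 1.524, -0, 1.275, -0.146], TCP at [184.34, 491.591, 251.741] pointing down, gripper open.
Joint ranges: [-2.53, 2.53], [-0.77, 2.02], [0.04, 2.7], [-1, 4.14], [0.28, 2.66], [-3.11, 3.11]. Speed limits (rad/s): [2.57, 2.57, 3.14, 3.14, 3.14, 3.14].

## Interface

Orientations are given as [roll, pitch, yaw] about the fixed x, y, z axes, in that order (R = Rz(yaw) Ry(pitch) Rx(roll)).
In Python, from plant import bot gives the robot as it stands. The module is installed in compiled form; this text tells all that it offers.
- The arm moves only by the tool step_arm, never from a script. Its argument "targets" is one flat list of numbers, 7 for each row, row after row: the opening, from 0 (shut) to 1 (fully open), then the shift along the tool's x, y, z each as a share of 100 mm, from -1 to 1, then the turn, a rotation vector about the tool's x, y, z each as a share of pi/4 rad, from -1 to 1. A call has 1 to 20 rows; each row is the pose to reach, as a shift and turn from the pose commanded when the call began, along the tool's axes at that moment; what a row does not reach only later rows make up. A row lasts 1/8 s, in which the tool goes at most 62.5 mm and 10.7 degrees, less where a joint would pass 70% of its speed; a pose out of reach is approached as far as the arm can. A call with a number of a shift or a turn outside -1 to 1 is refused whole. A call with a gripper value outside its range is refused whole. The fingers move at their own pace and stop on an object; the grip force is fixed at half the most. Time passes only in rows, so rows that repeat a pose let the fingers close. It gives the time, the measured TCP pose, the force, the opening and the grip force at its end, in the units of the state.
- bot.get_obs(): the state, without advancing time (a new reading comes with each control period).
- bot.capture(name): name is "scene" or "top" or "wrist"; returns (picture, depth): 480x640x3 uint8, blue, green, red; 480x640 float32, mm along the optical axis (not along the pixel's ray), 0 where there is no reading.
- bot.camera_info(name): a dict with "fx", "fy", "cx", "cy" (pixels), "camera_from_world" (4x4, takes a point from world to camera coordinates); the wrist camera has in their place "hand_eye" (4x4, takes a point from camera to tool coordinates, whose origin is the TCP and whose axes are the flange's). Camera axes: x right, y down, z forward; pixel columns grow to the right and rows downward; lengths in mm; the calibration is good to about 2 mm. A picture is of the moment at which its call begins: read the wrist's pose just before it. camera_info takes no time and is no camera call.
- bot.close_job(): hands the job in; it is judged then, once.
The state is a dict: "time": time; "joint_positions": joint angles; "dq": joint speeds; "tau": joint torques, N m; "tool_pos": TCP position; "tcp_rot": TCP orientation; "contact_force": force on the tool from outside, world axes, zero at the start; "moment": the same for the moment, N m; "grip_width": finger opening in mm; "finger_force": force on a finger pad.
Only numpy, scipy, OpenCV 4.12 (cv2) and the standard library are available. Lean on these libraries where they do the work, as an engineer would, in place of code of your own. Each camera call takes 0.05 s, during which the arm holds its last target. There are 200 camera calls.

## Task

Line the four steel scale weights up on the wooden rail in order of size, each upright and centred on its own felt pad: the largest next to the red end stop, then the next smaller ones in turn, the smallest next to the black end stop. Do not knock any weight over on the way.

Things in the scene. Friction and masses are not known exactly. Their poses are not given: they have to be found in the camera images.
- weight_large: the largest of four loose plain steel scale weights: an upright cylinder 42 mm in diameter and 44 mm high with a small round knob on top, 62 mm high in all, about 500 g. It stands upright on the table at the start; grip it round the cylinder. Origin: centre of its underside; z up along its axis.
- weight_medium: the second largest of four loose plain steel scale weights: an upright cylinder 34 mm in diameter and 32 mm high with a small round knob on top, 46 mm high in all, about 200 g. It stands upright on the table at the start; grip it round the cylinder. Origin: centre of its underside; z up along its axis.
- weight_small: the second smallest of four loose plain steel scale weights: an upright cylinder 27 mm in diameter and 24 mm high with a small round knob on top, 36 mm high in all, about 100 g. It stands upright on the table at the start; grip it round the cylinder. Origin: centre of its underside; z up along its axis.
- weight_tiny: the smallest of four loose plain steel scale weights: an upright cylinder 21 mm in diameter and 19 mm high with a small round knob on top, 29 mm high in all, about 50 g. It stands upright on the table at the start; grip it round the cylinder. Origin: centre of its underside; z up along its axis.
- pad_a: one of four like round blue felt pads, 46 mm in diameter and 2 mm thick, in a straight row 68 mm apart on a fixed wooden rail (66 x 344 mm, 12 mm high) that lies roughly across the robot's front. Which letter lies where along the row changes. Origin: centre of its underside, on the rail's top (12 mm above the table), so its top is 2 mm above the origin and 14 mm above the table.
- pad_b: one of four like round blue felt pads, 46 mm in diameter and 2 mm thick, in a straight row 68 mm apart on a fixed wooden rail (66 x 344 mm, 12 mm high) that lies roughly across the robot's front. Which letter lies where along the row changes. Origin: centre of its underside, on the rail's top (12 mm above the table), so its top is 2 mm above the origin and 14 mm above the table.
- pad_c: one of four like round blue felt pads, 46 mm in diameter and 2 mm thick, in a straight row 68 mm apart on a fixed wooden rail (66 x 344 mm, 12 mm high) that lies roughly across the robot's front. Which letter lies where along the row changes. Origin: centre of its underside, on the rail's top (12 mm above the table), so its top is 2 mm above the origin and 14 mm above the table.
- pad_d: one of four like round blue felt pads, 46 mm in diameter and 2 mm thick, in a straight row 68 mm apart on a fixed wooden rail (66 x 344 mm, 12 mm high) that lies roughly across the robot's front. Which letter lies where along the row changes. Origin: centre of its underside, on the rail's top (12 mm above the table), so its top is 2 mm above the origin and 14 mm above the table.
- red_stop: fixed red end stop (14 mm along the rail, 36 mm across it, 22 mm high) on one end of the rail, in line with the pads, its centre 55 mm beyond the centre of the nearest pad; either end may be the red one. Origin: centre of its underside, on the rail's top.
- black_stop: fixed black end stop (14 mm along the rail, 36 mm across it, 22 mm high) on one end of the rail, in line with the pads, its centre 55 mm beyond the centre of the nearest pad; either end may be the black one. Origin: centre of its underside, on the rail's top.
Not all that is in view belongs to the job. What is shaped like the weight_medium but green or purple is not meant.

How it is judged (in metres and radians):
At the end, for the whole second after the job is handed in: Each weight stands upright (within 0.1 rad) and still on a felt pad of the rail, its centre within 12 mm of the pad's centre, let go; counted from the red stop the order is largest, second largest, second smallest, smallest ((horizontal distance between weight_large and pad_a below 0.012 m or horizontal distance between weight_large and pad_b below 0.012 m or horizontal distance between weight_large and pad_c below 0.012 m or horizontal distance between weight_large and pad_d below 0.012 m) and horizontal distance between weight_large and red_stop between 0.025 and 0.085 m and height (world z) of weight_large between 0.009 and 0.019 m and angle between each of weight_large, weight_medium, weight_small, weight_tiny's own z axis and vertical below 0.1 rad and linear speed of each of weight_large, weight_medium, weight_small, weight_tiny below 0.02 m/s and (horizontal distance between weight_medium and pad_a below 0.012 m or horizontal distance between weight_medium and pad_b below 0.012 m or horizontal distance between weight_medium and pad_c below 0.012 m or horizontal distance between weight_medium and pad_d below 0.012 m) and horizontal distance between weight_medium and red_stop between 0.093 and 0.153 m and height (world z) of weight_medium between 0.009 and 0.019 m and (horizontal distance between weight_small and pad_a below 0.012 m or horizontal distance between weight_small and pad_b below 0.012 m or horizontal distance between weight_small and pad_c below 0.012 m or horizontal distance between weight_small and pad_d below 0.012 m) and horizontal distance between weight_small and red_stop between 0.161 and 0.221 m and height (world z) of weight_small between 0.009 and 0.019 m and (horizontal distance between weight_tiny and pad_a below 0.012 m or horizontal distance between weight_tiny and pad_b below 0.012 m or horizontal distance between weight_tiny and pad_c below 0.012 m or horizontal distance between weight_tiny and pad_d below 0.012 m) and horizontal distance between weight_tiny and red_stop between 0.229 and 0.289 m and height (world z) of weight_tiny between 0.009 and 0.019 m); the robot touches nothing.
It fails at once if a weight is knocked over (tilted more than 0.8 rad) (angle between any of weight_large, weight_medium, weight_small, weight_tiny's own z axis and vertical above 0.8 rad).
It also fails if it takes over 96 s, if anything falls off the work surface, if the arm or the gripper's body presses on something with over 40 N, if the wrist force passes 120 N, or if a joint passes its speed limit or range.

## Working session

There is one attempt and no reset: what is moved stays moved. The work goes in short steps, Python scripts to look and compute and a tool call to move; the robot and the scene stay as the last step left them, time stands still between calls to the robot, and variables do not carry over. Pictures are saved under pics/ and viewed, at most 14 in all, crops included, and the job is handed in when it is done.

Besides the shell and the picture viewer there is one more tool, called after ">>>" as name(argument=value, ...) on one line, values as JSON. step_arm: Moves the arm, as the interface text tells. Shift numbers are shares of 100 mm and turn numbers shares of pi/4 rad, none past 1 either way. Its arguments: {"type":"object","properties":{"targets":{"type":"array"}},"required":["targets"]}

```bash
mkdir -p pics; python3 - <<'E'
from plant import bot
import cv2,numpy as np
o=bot.get_obs();print(o['tool_pos'],o['tcp_rot'],o['grip_width'],bot.tips_ahead,o['time'])
for n in('top','scene'):
    p,d=bot.capture(n);cv2.imwrite(f'pics/{n}0.png',p);np.save(f'{n}0.npy',d)
    c=bot.camera_info(n);print(n,c['fx'],c['cx'],c['cy'],np.round(np.linalg.inv(c['camera_from_world']),3).tolist())
print(bot.camera_info('wrist'))
E
```

```text
[184.16304454 491.23530994 251.05849038] [-3.14006219e+00 -1.90327273e-04  2.78283076e+00] 91.52008278059108 25.0 0.0
top 523.2262595057373 321.7506868717656 234.6268194733748 [[-0.021, -0.997, 0.079, 491.801], [-0.999, 0.023, 0.025, 15.308], [-0.027, -0.078, -0.997, 956.069], [0.0, 0.0, 0.0, 1.0]]
scene 546.0977573540861 309.22745628563143 244.204407982746 [[0.836, -0.377, 0.399, 211.534], [-0.548, -0.573, 0.61, -527.425], [-0.001, -0.728, -0.685, 675.819], [0.0, 0.0, 0.0, 1.0]]
{'fx': 358.61931954342793, 'fy': 358.61931954342793, 'cx': 315.30267337634285, 'cy': 239.3118492179984, 'hand_eye': array([[-1.51412361e-03, -9.62044608e-01, -2.72888035e-01,
         7.40070913e+01],
       [ 9.99998692e-01, -1.61202933e-03,  1.34569805e-04,
         6.61837874e-01],
       [-5.69365670e-04, -2.72887474e-01,  9.62045790e-01,
        -1.32390938e+02],
       [ 0.00000000e+00,  0.00000000e+00,  0.00000000e+00,
         1.00000000e+00]])}
```

View pics/top0.png

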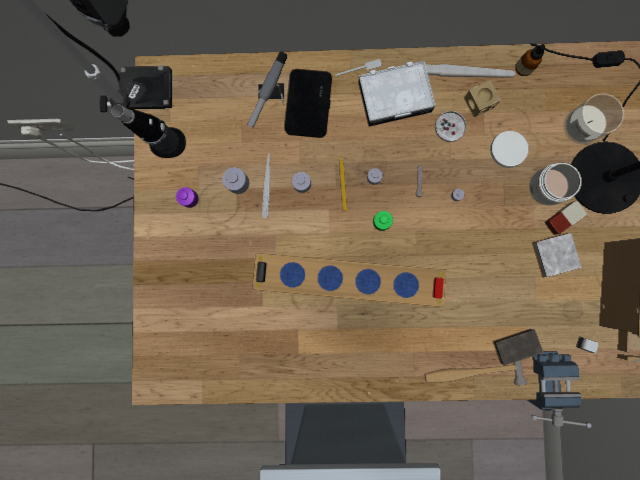

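View pics/scene0.png

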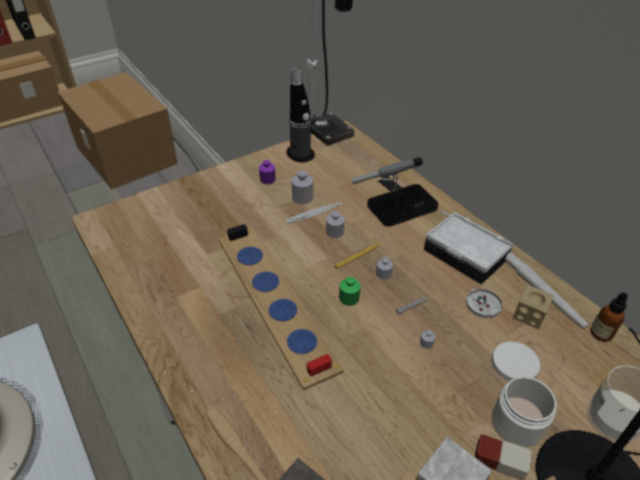

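Scene: red stop is on the right at (438,288), black on the left at (261,271), and the four blue pads are at (406,285), (368,281), (330,278) and (293,274). The candidate weights are grey: (235,180), (301,182), (375,176) and (458,195), decreasing in size from left to right. Green (383,220) and purple (187,197) are decoys. Next I measure and confirm them in a crop.

```bash
cat > h.py <<'E'
import numpy as np,cv2
from plant import bot
def ray(c,uv,z,T=None):
    "pixel -> world on plane z; T = world_from_camera"
    T=np.linalg.inv(c['camera_from_world']) if T is None else T
    d=T[:3,:3]@np.array([(uv[0]-c['cx'])/c['fx'],(uv[1]-c['cy'])/c['fy'],1]);o=T[:3,3]
    return o+d*(z-o[2])/d[2]
def cloud(c,d,T=None):
    T=np.linalg.inv(c['camera_from_world']) if T is None else T
    v,u=np.mgrid[:480,:640]
    P=np.stack([(u-c['cx'])/c['fx']*d,(v-c['cy'])/c['fy']*d,d],-1)
    return P@T[:3,:3].T+T[:3,3]
E
python3 - <<'E'
from h import *
c=bot.camera_info('top');p=cv2.imread('pics/top0.png');d=np.load('top0.npy');W=cloud(c,d)
hsv=cv2.cvtColor(p,cv2.COLOR_BGR2HSV);N=lambda a:np.round(a,1)
m=cv2.inRange(hsv,(105,100,40),(125,255,255))
for k in cv2.findContours(m,0,2)[0]:
    if cv2.contourArea(k)>150:
        e=cv2.fitEllipse(k);print('pad',N(e[0]),N(ray(c,e[0],14)),'dia',N(np.array(e[1])/c['fx']*942))
for n,lo,hi,bx in(('red',(0,150,60),(8,255,255),(425,270,455,305)),('blk',(0,0,0),(180,255,60),(250,255,272,290))):
    x0,y0,x1,y1=bx;k=cv2.inRange(hsv,lo,hi)[y0:y1,x0:x1]
    u=np.argwhere(k)[:,::-1].mean(0)+(x0,y0);print(n,N(u),N(ray(c,u,34)))
for n,(u,v),h,H,D in(('L',(235,180),44,62,42),('M',(301,182),32,46,34),('S',(375,176),24,36,27),('T',(458,195),19,29,21)):
    y,x=np.mgrid[:480,:640];near=np.hypot(x-u,y-v)<20
    Z=W[...,2];s=near&(Z>h-5)&(Z<h+5);q=W[s]
    cc=cv2.minEnclosingCircle(q[:,:2].astype(np.float32))
    # grey body blob
    g=near&(Z>6);px=np.argwhere(g)[:,::-1].astype(np.float32)
    kn=np.median(W[near&(Z>(h+H)/2)],0)
    print(n,'top circle',N(cc[0]),'dia',N(2*cc[1]),'medZ',N(np.median(q[:,2])),'knob',N(kn),'maxZ',N(Z[near].max()),'tableZ',N(np.median(Z[near&~g])))
cv2.imwrite('pics/crop0.png',cv2.resize(p[140:310,170:490],None,fx=2.5,fy=2.5,interpolation=cv2.INTER_CUBIC))
for n,(u,v) in(('box',(395,95)),('green',(383,220)),('purple',(187,197)),('pen',(342,185)),('knife',(266,185)),('bit',(420,180))):print(n,N(W[v-6:v+7,u-6:u+7,2].max()),N(W[v,u]))
E
```

```text
pad [405.7 284.7] [ 473.1 -109.    14. ] dia [42.8 43.2]
pad [367.7 281.2] [480.7 -41.3  14. ] dia [42.4 43.4]
pad [329.9 277.8] [488.1  26.2  14. ] dia [42.2 42.9]
pad [292.  274.4] [495.7  94.1  14. ] dia [42.3 42.9]
red [438.  287.5] [ 467.4 -162.3   34. ]
blk [260.9 271.9] [501.2 147.4  34. ]
L top circle [666.9 192.8] dia 41.9 medZ 45.8 knob [666.3 191.7  63.2] maxZ 956.1 tableZ 1.2
M top circle [662.7  74.6] dia 34.1 medZ 33.7 knob [661.7  74.3  46.9] maxZ 956.1 tableZ 1.1
S top circle [670.9 -57.8] dia 26.8 medZ 25.6 knob [669.5 -56.6  37.2] maxZ 956.1 tableZ 1.6
T top circle [ 632.7 -206.6] dia 20.5 medZ 20.9 knob [ 631.8 -204.9   30.3] maxZ 956.1 tableZ 1.2
box 956.1 [811.8 -97.9  38.9]
green 956.1 [586.6 -69.   47.1]
purple 956.1 [637.4 277.9  36.2]
pen 13.0 [6.562e+02 3.000e-01 1.160e+01]
knife 956.1 [660.2 139.6   9.3]
bit 956.1 [ 661.4 -141.1   13.9]
```

View pics/crop0.png

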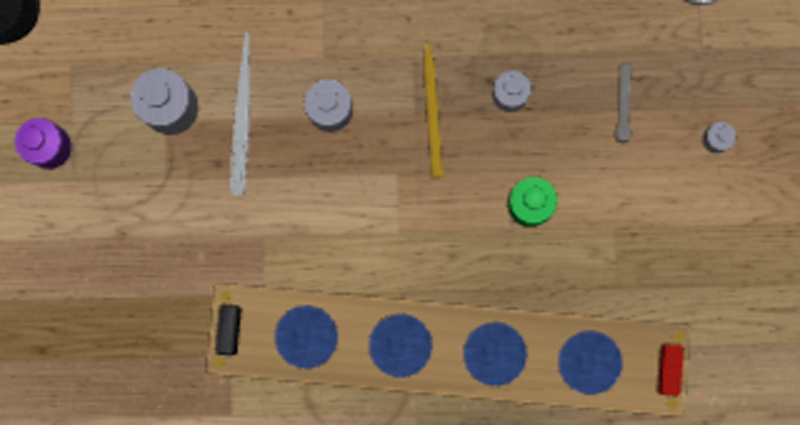

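All confirmed by size: L (667,193) dia 42, M (662,74) dia 34, S (670,-57) dia 27, T (632,-206) dia 21. Pads are 68 mm apart. From red they are (473,-109), (481,-41), (488,26), (496,94). I start towards L and turn the yaw to pi/2, so that tool x = world y, tool y = world x and tool z = down.

>>> step_arm(targets=[0.65,-0.8,-0.45,0,0,0,1,0.65,-0.8,-0.45,0,0,0,1,0.65,-0.8,-0.45,0,0,0,1,0.65,-0.8,-0.45,0,0,0,1,0.65,-0.8,-0.45,0,0,0,1,0.65,-0.8,-0.45,0,0,0,1])

```text
time: 0.85
tool_pos: [243.3, 421.3, 251.5]
tcp_rot: [-3.141, 0.0, 2.0]
contact_force: [-0.4, -0.6, 0.7]
grip_width: 59.5
finger_force: 0.0
```

>>> step_arm(targets=[0.65,-0.9,0.5,0,0,0,0.543,0.65,-0.9,0.5,0,0,0,0.543,0.65,-0.9,0.5,0,0,0,0.543,0.65,-0.9,0.5,0,0,0,0.543])

```text
time: 1.35
tool_pos: [326.4, 359.9, 251.6]
tcp_rot: [-3.141, 0.0, 1.573]
contact_force: [-0.2, 0.2, 0.3]
grip_width: 59.5
finger_force: 0.0
```

>>> step_arm(targets=[0.65,-0.42,0.85,0,0,0,0,0.65,-0.42,0.85,0,0,0,0])

```text
time: 1.6
tool_pos: [412.5, 317.8, 251.8]
tcp_rot: [3.141, -0.0, 1.575]
contact_force: [0.2, 0.6, 0.0]
grip_width: 59.5
finger_force: 0.0
```

>>> step_arm(targets=[0.65,-0.42,0.85,0.2,0,0,0,0.65,-0.42,0.85,0.2,0,0,0])

```text
time: 1.85
tool_pos: [497.7, 275.4, 231.0]
tcp_rot: [-3.141, 0.0, 1.574]
contact_force: [-0.3, 0.1, -0.5]
grip_width: 60.0
finger_force: 0.0
```

>>> step_arm(targets=[0.65,-0.42,0.85,0.5,0,0,0,0.65,-0.42,0.85,0.5,0,0,0])

```text
time: 2.1
tool_pos: [582.3, 233.7, 180.4]
tcp_rot: [-3.141, 0.0, 1.575]
contact_force: [0.5, 0.1, -0.2]
grip_width: 59.7
finger_force: 0.0
```

>>> step_arm(targets=[0.65,-0.41,0.86,0.5,0,0,0,0.65,-0.41,0.86,0.5,0,0,0,0.65,-0.41,0.86,0.5,0,0,0,0.65,-0.41,0.86,0.5,0,0,0])

```text
time: 2.6
tool_pos: [666.5, 194.2, 131.8]
tcp_rot: [-3.141, -0.0, 1.573]
contact_force: [0.7, 1.0, 0.6]
grip_width: 60.2
finger_force: 0.0
```

```bash
cat > w.py <<'E'
import sys
from h import *
from scipy.spatial.transform import Rotation as R
def wrist():
    o=bot.get_obs();p,d=bot.capture('wrist');c=bot.camera_info('wrist')
    T=np.eye(4);T[:3,:3]=R.from_euler('xyz',o['tcp_rot']).as_matrix();T[:3,3]=o['tool_pos'];T=T@c['hand_eye']
    return o,p,d,c,T,cloud(c,d,T)
E
python3 - <<'E'
from w import *
o,p,d,c,T,W=wrist();cv2.imwrite('pics/w1.png',p)
Z=W[...,2];s=(Z>38)&(Z<50)&(np.hypot(W[...,0]-667,W[...,1]-193)<35)
q=W[s][:,:2].astype(np.float32);print(len(q));print(cv2.minEnclosingCircle(q),np.median(W[s][:,2]))
E
```

```text
2219
((665.90185546875, 194.2521514892578), 21.25352668762207) 43.79409907980488
```

View pics/w1.png

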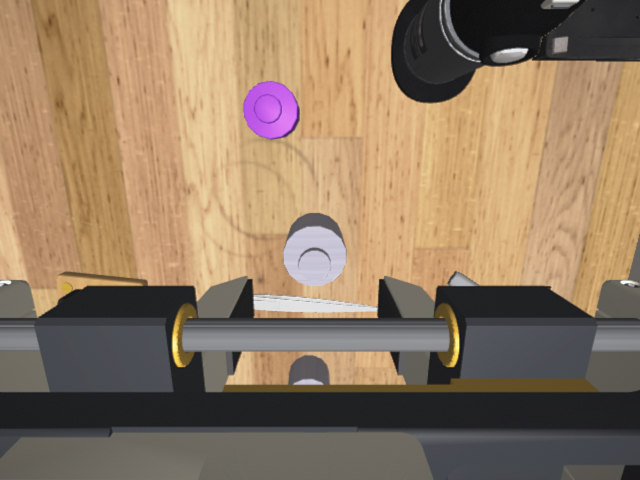

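The wrist view shows L at (315,255), centred between the fingers and matching the top-camera fix to about 1.5 mm. I descend, grip and lift.

>>> step_arm(targets=[0.65,0,0,0.35,0,0,0,0.65,0,0,0.7,0,0,0,0.65,0,0,1,0,0,0,0.65,0,0,1,0,0,0,0.65,0,0,1,0,0,0,0.3,0,0,1,0,0,0,0.3,0,0,1,0,0,0,0.3,0,0,1,0,0,0,0.3,0,0,1,0,0,0,0.3,0,0,1,0,0,0])

```text
time: 3.9
tool_pos: [667.3, 193.3, 32.9]
tcp_rot: [3.141, -0.0, 1.571]
contact_force: [-2.7, 0.1, 6.9]
grip_width: 41.7
finger_force: 30.0
```

>>> step_arm(targets=[0.3,0,0,-0.2,0,0,0,0.3,0,0,-0.5,0,0,0,0.3,0,0,-0.8,0,0,0,0.3,0,0,-1,0,0,0,0.3,0,0,-1,0,0,0])

```text
time: 4.53
tool_pos: [668.3, 193.3, 134.3]
tcp_rot: [3.137, -0.001, 1.571]
contact_force: [-0.0, 0.1, -3.8]
grip_width: 41.4
finger_force: 30.0
```

>>> step_arm(targets=[0.3,-0.15,-0.1,0,0,0,0,0.3,-0.4,-0.25,0,0,0,0,0.3,-0.75,-0.485,0,0,0,0])

```text
time: 4.9
tool_pos: [617.8, 117.8, 130.3]
tcp_rot: [-3.14, 0.0, 1.572]
contact_force: [-0.8, -0.4, -4.6]
grip_width: 41.9
finger_force: 30.0
```

>>> step_arm(targets=[0.3,-0.38,-0.24,0,0,0,0,0.3,-0.75,-0.485,0,0,0,0])

```text
time: 5.15
tool_pos: [568.8, 42.0, 130.7]
tcp_rot: [-3.14, 0.0, 1.571]
contact_force: [0.6, -0.6, -3.1]
grip_width: 41.7
finger_force: 30.0
```

>>> step_arm(targets=[0.3,-0.38,-0.24,0,0,0,0,0.3,-0.75,-0.485,0,0,0,0])

```text
time: 5.4
tool_pos: [520.3, -32.9, 130.9]
tcp_rot: [-3.14, -0.0, 1.571]
contact_force: [0.2, -0.6, -3.8]
grip_width: 41.4
finger_force: 30.0
```

>>> step_arm(targets=[0.3,-0.4,-0.25,0,0,0,0,0.3,-0.65,-0.4,0,0,0,0,0.3,-0.77,-0.49,0,0,0,0,0.3,-0.77,-0.49,0,0,0,0,0.3,-0.77,-0.49,0,0,0,0])

```text
time: 6.02
tool_pos: [473.2, -108.1, 131.6]
tcp_rot: [3.141, -0.0, 1.572]
contact_force: [1.0, -0.0, -3.4]
grip_width: 41.1
finger_force: 30.0
```

```bash
cat > pads.py <<'E'
from w import *
o,p,d,c,T,W=wrist()
m=cv2.inRange(cv2.cvtColor(p,cv2.COLOR_BGR2HSV),(105,100,40),(125,255,255))
print(np.round(o['tool_pos'],1))
for k in cv2.findContours(m,0,2)[0]:
    if cv2.contourArea(k)>800:
        e=cv2.fitEllipse(k);print(np.round(e[0]),np.round(ray(c,e[0],14,T),1),np.round(e[1]))
E
python3 pads.py
```

```text
[ 473.2 -108.1  131.6]
[314. 237.] [ 471.9 -103.1   14. ] [47. 63.]
[324. 146.] [479.1 -39.   14. ] [65. 67.]
[337.  34.] [486.6  28.3  14. ] [70. 79.]
```

The wrist view puts the pads at (-1.5, +2.2) from the top fix, so the red-end pad is about (471.7,-106.8). I correct by about 1 mm and lower.

>>> step_arm(targets=[0.3,0.01,-0.01,0.3,0,0,0,0.3,0.01,-0.01,0.6,0,0,0,0.3,0.01,-0.01,0.75,0,0,0,0.3,0.01,-0.01,0.82,0,0,0,0.3,0.01,-0.01,0.85,0,0,0,0.3,0.01,-0.01,0.85,0,0,0,0.3,0.01,-0.01,0.85,0,0,0])

```text
time: 6.95
tool_pos: [472.2, -108.0, 47.3]
tcp_rot: [3.14, 0.0, 1.571]
contact_force: [0.2, -0.6, -3.9]
grip_width: 41.8
finger_force: 30.0
```

>>> step_arm(targets=[0.3,0.01,0,0.01,0,0,0,0.3,0.01,0,0.01,0,0,0,0.3,0.01,0,0.01,0,0,0])

```text
time: 7.32
tool_pos: [472.3, -107.6, 46.9]
tcp_rot: [3.14, 0.001, 1.571]
contact_force: [-2.8, -2.8, 5.2]
grip_width: 41.7
finger_force: 30.0
```

Contact. I release, then rise.

>>> step_arm(targets=[0.65,0,0,0,0,0,0,0.65,0,0,0,0,0,0,0.65,0,0,0,0,0,0,0.65,0,0,0,0,0,0,0.65,0,0,-0.3,0,0,0,0.65,0,0,-0.7,0,0,0,0.65,0,0,-1,0,0,0,0.65,0,0,-1,0,0,0])

```text
time: 8.32
tool_pos: [473.0, -107.3, 147.7]
tcp_rot: [3.137, 0.002, 1.571]
contact_force: [0.0, 0.2, -0.1]
grip_width: 59.6
finger_force: 0.0
```

>>> step_arm(targets=[0.65,0.3,0.3,0,0,0,0,0.65,0.6,0.6,0,0,0,0,0.65,0.92,0.95,0,0,0,0])

```text
time: 8.7
tool_pos: [566.9, -13.9, 144.3]
tcp_rot: [-3.139, -0.0, 1.57]
contact_force: [0.9, -0.1, 0.2]
grip_width: 59.8
finger_force: 0.0
```

>>> step_arm(targets=[0.65,0.3,0.3,0.1,0,0,0,0.65,0.6,0.6,0.16,0,0,0,0.65,0.91,0.94,0.16,0,0,0,0.65,0.91,0.94,0.16,0,0,0,0.65,0.91,0.94,0.16,0,0,0])

```text
time: 9.32
tool_pos: [659.7, 75.9, 128.1]
tcp_rot: [-3.139, 0.0, 1.571]
contact_force: [0.6, -0.0, -1.0]
grip_width: 59.8
finger_force: 0.0
```

```bash
cat > wt.py <<'E'
from w import *
x,y,h=map(float,sys.argv[1:4])
o,p,d,c,T,W=wrist();print(np.round(o['tool_pos'],1),o['time'])
Z=W[...,2];s=(Z>h-4)&(Z<h+4)&(np.hypot(W[...,0]-x,W[...,1]-y)<30)
q=W[s][:,:2].astype(np.float32);print(len(q),cv2.minEnclosingCircle(q),np.median(W[s][:,2]))
E
python3 wt.py 661 76 32
```

```text
[659.7  75.9 128.1] 9.325
1378 ((660.95166015625, 76.01642608642578), 17.01158332824707) 31.818381095254807
```

>>> step_arm(targets=[0.65,0,0.01,0.35,0,0,0,0.65,0,0.01,0.7,0,0,0,0.65,0,0.01,0.98,0,0,0,0.65,0,0.01,0.98,0,0,0,0.65,0,0.01,0.98,0,0,0,0.25,0,0.01,0.98,0,0,0,0.25,0,0.01,0.98,0,0,0,0.25,0,0.01,0.98,0,0,0,0.25,0,0.01,0.98,0,0,0,0.25,0,0.01,0.98,0,0,0,0.25,0,0.01,0.98,0,0,0])

```text
time: 10.75
tool_pos: [661.9, 76.2, 32.3]
tcp_rot: [3.141, -0.0, 1.571]
contact_force: [-1.7, -0.5, 5.9]
grip_width: 33.6
finger_force: 30.0
```

>>> step_arm(targets=[0.25,0,0,-0.2,0,0,0,0.25,0,0,-0.5,0,0,0,0.25,0,0,-0.8,0,0,0,0.25,0,0,-1,0,0,0,0.25,0,0,-1,0,0,0])

```text
time: 11.38
tool_pos: [662.8, 76.2, 134.2]
tcp_rot: [3.137, -0.0, 1.571]
contact_force: [0.0, 0.3, -2.2]
grip_width: 33.5
finger_force: 30.0
```

>>> step_arm(targets=[0.25,-0.1,-0.15,0,0,0,0,0.25,-0.3,-0.45,0,0,0,0,0.25,-0.57,-0.9,0,0,0,0])

```text
time: 11.75
tool_pos: [570.7, 18.9, 130.5]
tcp_rot: [-3.141, -0.0, 1.572]
contact_force: [0.1, -0.5, -1.5]
grip_width: 33.4
finger_force: 30.0
```

>>> step_arm(targets=[0.25,-0.3,-0.45,0,0,0,0,0.25,-0.5,-0.8,0,0,0,0,0.25,-0.58,-0.91,0,0,0,0,0.25,-0.58,-0.91,0,0,0,0,0.25,-0.58,-0.91,0,0,0,0])

```text
time: 12.38
tool_pos: [482.0, -38.5, 131.7]
tcp_rot: [3.141, -0.0, 1.571]
contact_force: [-0.4, -0.5, -2.3]
grip_width: 33.4
finger_force: 30.0
```

```bash
python3 pads.py
```

```text
[482.  -38.5 131.7]
[312. 242.] [479.  -37.2  14. ] [52. 62.]
[322. 149.] [486.6  28.6  14. ] [64. 67.]
[335.  38.] [494.1  95.9  14. ] [70. 79.]
```

>>> step_arm(targets=[0.25,0,-0.025,0.3,0,0,0,0.25,0,-0.025,0.6,0,0,0,0.25,0,-0.025,0.75,0,0,0,0.25,0,-0.025,0.82,0,0,0,0.25,0,-0.025,0.85,0,0,0,0.25,0,-0.025,0.86,0,0,0,0.25,0,-0.025,0.86,0,0,0])

```text
time: 13.3
tool_pos: [478.7, -38.9, 46.3]
tcp_rot: [3.14, 0.0, 1.571]
contact_force: [0.5, 1.1, -1.4]
grip_width: 33.0
finger_force: 30.0
```

>>> step_arm(targets=[0.25,0,0,0.006,0,0,0,0.25,0,0,0.006,0,0,0,0.65,0,0,0.006,0,0,0,0.65,0,0,0.006,0,0,0,0.65,0,0,0.006,0,0,0,0.65,0,0,0.006,0,0,0,0.65,0,0,-0.3,0,0,0,0.65,0,0,-0.7,0,0,0,0.65,0,0,-1,0,0,0,0.65,0,0,-1,0,0,0])

```text
time: 14.55
tool_pos: [479.5, -39.1, 147.7]
tcp_rot: [3.137, 0.001, 1.571]
contact_force: [0.2, 0.4, -0.2]
grip_width: 59.7
finger_force: 0.0
```

>>> step_arm(targets=[0.6,-0.04,0.4,0,0,0,0,0.6,-0.085,0.95,0,0,0,0])

```text
time: 14.8
tool_pos: [573.3, -47.3, 144.8]
tcp_rot: [-3.14, -0.0, 1.571]
contact_force: [0.3, -0.1, 1.1]
grip_width: 55.2
finger_force: 0.0
```

>>> step_arm(targets=[0.6,-0.04,0.5,0.1,0,0,0,0.6,-0.085,0.95,0.16,0,0,0,0.6,-0.085,0.95,0.16,0,0,0,0.6,-0.085,0.95,0.16,0,0,0])

```text
time: 15.3
tool_pos: [666.9, -55.6, 128.1]
tcp_rot: [-3.138, -0.001, 1.571]
contact_force: [-0.4, 0.4, -0.1]
grip_width: 55.0
finger_force: 0.0
```

```bash
python3 wt.py 669 -56 24
```

```text
[666.9 -55.6 128.1] 15.3
820 ((669.1199951171875, -56.622764587402344), 13.433011054992676) 23.78068593641089
```

>>> step_arm(targets=[0.6,-0.01,0.015,0.35,0,0,0,0.6,-0.01,0.015,0.7,0,0,0,0.6,-0.01,0.015,0.99,0,0,0,0.6,-0.01,0.015,0.99,0,0,0,0.6,-0.01,0.015,0.99,0,0,0,0.2,-0.01,0.015,0.99,0,0,0,0.2,-0.01,0.015,0.99,0,0,0,0.2,-0.01,0.015,0.99,0,0,0,0.2,-0.01,0.015,0.99,0,0,0,0.2,-0.01,0.015,0.99,0,0,0,0.2,-0.01,0.015,0.99,0,0,0])

```text
time: 16.73
tool_pos: [669.9, -56.8, 31.1]
tcp_rot: [3.141, 0.0, 1.571]
contact_force: [-1.9, 1.5, 4.8]
grip_width: 26.1
finger_force: 30.0
```

>>> step_arm(targets=[0.2,0,0,-0.2,0,0,0,0.2,0,0,-0.5,0,0,0,0.2,0,0,-0.8,0,0,0,0.2,0,0,-1,0,0,0,0.2,0,0,-1,0,0,0])

```text
time: 17.35
tool_pos: [670.8, -57.0, 133.4]
tcp_rot: [3.137, 0.001, 1.571]
contact_force: [-0.4, -0.2, -1.4]
grip_width: 26.1
finger_force: 30.0
```

>>> step_arm(targets=[0.2,0.07,-0.15,0,0,0,0,0.2,0.22,-0.45,0,0,0,0,0.2,0.425,-0.91,0,0,0,0])

```text
time: 17.73
tool_pos: [577.8, -14.2, 129.5]
tcp_rot: [-3.141, -0.0, 1.57]
contact_force: [0.1, 0.4, -0.3]
grip_width: 26.1
finger_force: 30.0
```

>>> step_arm(targets=[0.2,0.22,-0.45,0,0,0,0,0.2,0.37,-0.8,0,0,0,0,0.2,0.425,-0.92,0,0,0,0,0.2,0.425,-0.92,0,0,0,0,0.2,0.425,-0.92,0,0,0,0])

```text
time: 18.35
tool_pos: [488.2, 27.6, 130.7]
tcp_rot: [3.14, 0.0, 1.57]
contact_force: [0.5, -0.3, -1.0]
grip_width: 26.2
finger_force: 30.0
```

```bash
python3 pads.py
```

```text
[488.2  27.6 130.7]
[313. 242.] [486.5  29.1  14. ] [57. 60.]
[324. 147.] [494.   96.1  14. ] [65. 67.]
```

>>> step_arm(targets=[0.2,0.01,-0.015,0.3,0,0,0,0.2,0.01,-0.015,0.6,0,0,0,0.2,0.01,-0.015,0.75,0,0,0,0.2,0.01,-0.015,0.82,0,0,0,0.2,0.01,-0.015,0.85,0,0,0,0.2,0.01,-0.015,0.86,0,0,0,0.2,0.01,-0.015,0.86,0,0,0])

```text
time: 19.27
tool_pos: [485.6, 29.1, 45.2]
tcp_rot: [3.141, 0.0, 1.571]
contact_force: [-0.8, -0.7, -0.8]
grip_width: 25.8
finger_force: 30.0
```

>>> step_arm(targets=[0.2,0,0,0.006,0,0,0,0.2,0,0,0.006,0,0,0,0.6,0,0,0.006,0,0,0,0.6,0,0,0.006,0,0,0,0.6,0,0,0.006,0,0,0,0.6,0,0,0.006,0,0,0,0.6,0,0,-0.3,0,0,0,0.6,0,0,-0.7,0,0,0,0.6,0,0,-1,0,0,0,0.6,0,0,-1,0,0,0])

```text
time: 20.52
tool_pos: [486.6, 29.0, 146.8]
tcp_rot: [3.137, 0.0, 1.571]
contact_force: [-0.6, -0.0, 0.1]
grip_width: 55.3
finger_force: 0.0
```

>>> step_arm(targets=[0.6,-0.4,0.24,0,0,0,0,0.6,-0.78,0.48,0,0,0,0])

```text
time: 20.78
tool_pos: [533.3, -49.4, 143.7]
tcp_rot: [-3.14, -0.0, 1.572]
contact_force: [-0.1, -0.1, -0.3]
grip_width: 55.2
finger_force: 0.0
```

>>> step_arm(targets=[0.6,-0.4,0.24,0,0,0,0,0.6,-0.78,0.48,0,0,0,0])

```text
time: 21.02
tool_pos: [581.3, -128.1, 143.1]
tcp_rot: [-3.14, -0.001, 1.571]
contact_force: [0.8, 0.8, 0.6]
grip_width: 55.0
finger_force: 0.0
```

>>> step_arm(targets=[0.6,-0.4,0.24,0.1,0,0,0,0.6,-0.78,0.49,0.16,0,0,0,0.6,-0.78,0.49,0.16,0,0,0,0.6,-0.78,0.49,0.16,0,0,0])

```text
time: 21.52
tool_pos: [629.4, -204.1, 127.2]
tcp_rot: [-3.139, -0.002, 1.571]
contact_force: [-0.4, -0.0, -0.8]
grip_width: 54.8
finger_force: 0.0
```

```bash
python3 wt.py 631 -204 19
```

```text
[ 629.4 -204.1  127.2] 21.525
494 ((631.9116821289062, -205.6575164794922), 10.369590759277344) 18.745525327599722
```

>>> step_arm(targets=[0.6,-0.01,0.02,0.35,0,0,0,0.6,-0.01,0.02,0.7,0,0,0,0.6,-0.01,0.02,0.99,0,0,0,0.6,-0.01,0.02,0.99,0,0,0,0.6,-0.01,0.02,0.99,0,0,0,0.15,-0.01,0.02,0.99,0,0,0,0.15,-0.01,0.02,0.99,0,0,0,0.15,-0.01,0.02,0.99,0,0,0,0.15,-0.01,0.02,0.99,0,0,0,0.15,-0.01,0.02,0.99,0,0,0,0.15,-0.01,0.02,0.99,0,0,0,0.15,-0.01,0.02,0.99,0,0,0])

```text
time: 23.08
tool_pos: [632.3, -205.9, 29.8]
tcp_rot: [3.141, -0.0, 1.571]
contact_force: [-0.4, -0.0, 2.2]
grip_width: 19.5
finger_force: 30.0
```

>>> step_arm(targets=[0.15,0,0,-0.2,0,0,0,0.15,0,0,-0.5,0,0,0,0.15,0,0,-0.8,0,0,0,0.15,0,0,-1,0,0,0,0.15,0,0,-1,0,0,0])

```text
time: 23.7
tool_pos: [633.4, -206.3, 132.7]
tcp_rot: [3.137, 0.002, 1.571]
contact_force: [-0.2, -0.3, -1.6]
grip_width: 20.2
finger_force: 30.0
```

>>> step_arm(targets=[0.15,0.15,-0.07,0,0,0,0,0.15,0.4,-0.18,0,0,0,0,0.15,0.755,-0.345,0,0,0,0])

```text
time: 24.08
tool_pos: [597.1, -130.1, 128.7]
tcp_rot: [-3.141, -0.0, 1.57]
contact_force: [-0.0, 0.1, -0.7]
grip_width: 19.8
finger_force: 30.0
```

>>> step_arm(targets=[0.15,0.38,-0.17,0,0,0,0,0.15,0.755,-0.345,0,0,0,0])

```text
time: 24.32
tool_pos: [562.1, -53.6, 129.0]
tcp_rot: [-3.14, -0.001, 1.571]
contact_force: [0.4, 0.0, -0.1]
grip_width: 20.0
finger_force: 30.0
```

>>> step_arm(targets=[0.15,0.38,-0.17,0,0,0,0,0.15,0.755,-0.345,0,0,0,0])

```text
time: 24.58
tool_pos: [527.6, 21.9, 129.1]
tcp_rot: [-3.14, -0.0, 1.571]
contact_force: [0.5, -0.4, -0.6]
grip_width: 19.8
finger_force: 30.0
```

>>> step_arm(targets=[0.15,0.4,-0.17,0,0,0,0,0.15,0.65,-0.3,0,0,0,0,0.15,0.755,-0.345,0,0,0,0,0.15,0.755,-0.345,0,0,0,0,0.15,0.755,-0.345,0,0,0,0])

```text
time: 25.2
tool_pos: [494.8, 95.3, 129.6]
tcp_rot: [3.141, 0.0, 1.57]
contact_force: [0.8, -0.9, -0.7]
grip_width: 19.8
finger_force: 30.0
```

```bash
python3 pads.py
```

```text
[494.8  95.3 129.6]
[314. 243.] [493.9  96.5  14. ] [58. 60.]
```

>>> step_arm(targets=[0.15,0.01,-0.01,0.3,0,0,0,0.15,0.01,-0.01,0.6,0,0,0,0.15,0.01,-0.01,0.75,0,0,0,0.15,0.01,-0.01,0.82,0,0,0,0.15,0.01,-0.01,0.85,0,0,0,0.15,0.01,-0.01,0.86,0,0,0,0.15,0.01,-0.01,0.86,0,0,0])

```text
time: 26.12
tool_pos: [493.6, 97.2, 44.3]
tcp_rot: [3.14, -0.0, 1.571]
contact_force: [0.0, -0.6, -0.6]
grip_width: 19.9
finger_force: 30.0
```

>>> step_arm(targets=[0.15,0,0,0.005,0,0,0,0.15,0,0,0.005,0,0,0,0.15,0,0,0.005,0,0,0])

```text
time: 26.5
tool_pos: [493.6, 97.2, 43.8]
tcp_rot: [3.141, -0.0, 1.571]
contact_force: [-0.7, 0.0, 6.5]
grip_width: 20.2
finger_force: 30.0
```

Contact. I release, rise and back away so the top camera can check.

>>> step_arm(targets=[0.6,0,0,0,0,0,0,0.6,0,0,0,0,0,0,0.6,0,0,0,0,0,0,0.6,0,0,0,0,0,0,0.6,0,0,-0.3,0,0,0,0.6,0,0,-0.7,0,0,0,0.6,0,0,-1,0,0,0,0.6,0,0,-1,0,0,0])

```text
time: 27.5
tool_pos: [494.5, 97.2, 145.3]
tcp_rot: [3.137, -0.0, 1.571]
contact_force: [-0.3, 0.1, -0.3]
grip_width: 55.0
finger_force: 0.0
```

>>> step_arm(targets=[0.6,0.5,0,-0.2,0,0,0,0.6,1,0,-0.5,0,0,0,0.6,1,0,-0.5,0,0,0])

```text
time: 27.88
tool_pos: [493.6, 200.1, 194.1]
tcp_rot: [3.139, -0.001, 1.575]
contact_force: [0.5, 0.1, -1.1]
grip_width: 55.3
finger_force: 0.0
```

>>> step_arm(targets=[0.6,0.5,0,0,0,0,0,0.6,1,0,0,0,0,0,0.6,1,0,0,0,0,0,0.6,1,0,0,0,0,0])

```text
time: 28.38
tool_pos: [492.7, 296.0, 191.7]
tcp_rot: [-3.139, 0.002, 1.571]
contact_force: [0.4, 0.2, -0.8]
grip_width: 55.0
finger_force: 0.0
```

```bash
python3 - <<'E'
from h import *
c=bot.camera_info('top');p,d=bot.capture('top');W=cloud(c,d);Z=W[...,2];o=bot.get_obs();print(o['time'],o['tool_pos'])
for n,t,h in(('L',(473.1,-109),44),('M',(480.7,-41.3),32),('S',(488.1,26.2),24),('T',(495.7,94.1),19)):
    s=(np.hypot(W[...,0]-t[0],W[...,1]-t[1])<32)&(abs(Z-h-15)<5)
    (x,y),r=cv2.minEnclosingCircle(W[s][:,:2].astype(np.float32));print(n,np.round([x-t[0],y-t[1],2*r,np.median(Z[s])],1))
cv2.imwrite('pics/end.png',cv2.resize(p[230:320,240:460],None,fx=3,fy=3))
E
```

```text
28.425 [492.97403262 295.69826036 192.09767542]
L [ 0.7  1.6 41.7 59.9]
M [-0.3  1.4 33.5 47.9]
S [-0.9  2.  26.5 39.2]
T [-0.6  2.  20.4 34.3]
```

View pics/end.png

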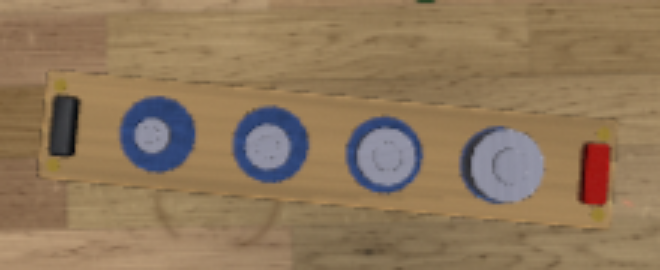

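The crop shows all four weights upright on their pads, largest at red (508,165) down to smallest at black (152,133), each within about 2 mm of centre. I hand in.

```bash
python3 -c "from plant import bot;print(bot.close_job())"
```

```text
the job is handed in; nothing more can be done
None
```

All four weights stand upright on their own pads, largest at the red stop to smallest at the black, each measured about 2 mm from centre; the job was handed in at about 28 s, with no verdict returned.

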